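# Square a whetstone up in the bench jig and hold it in the corner

## Robot

A 6-joint arm with a two-finger parallel gripper is mounted at the origin on a cart in front of the work surface, level with it; the furniture and walls round the work are solid. World frame = base frame: x ahead of the robot, y to its left, z up, the work surface at z = 0. Lengths are in m, angles in degrees, forces in N, time in s.
With the tool pointing down it reaches from about 0.275 to 0.85 m from the base axis. Payload 19 kg.
Tool frame: the origin (TCP) lies midway between the tips of the shut fingers; the grasp point (between the pads) lies 19 mm behind it; z points along the fingers, y is the line along which they close (so a half turn about z gives the same grasp; the last joint's range is limited). The gripper opens to 85 mm and grips with 20 to 120 N. Pads are 22 mm wide; open, the fingers measure 114 mm over their backs; the gripper's body (76 mm by 85 mm) begins 54 mm behind the grasp point. The pads swing forward as they close: fully open they stand 13 mm farther back than shut.
Start: joints at [66.921, 8.623, 82.357, -0, 89.026, -7.678], TCP at [0.153, 0.554, 0.231] pointing down, gripper open.
Joint ranges: [-160.23, 160.23], [-39.13, 120.54], [6.94, 153.29], [-79.49, 259.48], [9.18, 160.14], [-161.06, 161.06]. Speed limits (degrees/s): [108.29, 108.29, 127.2, 172.46, 172.46, 172.46].

## Interface

Orientations are given as a 3x3 rotation matrix whose columns are the frame's x, y, z axes.
In Python, from bench import status, capture, ticket gives the robot as it stands. The module is installed in compiled form; this text tells all that it offers.
- The arm moves only by the tool carry_out, never from a script. Its argument "motion" is a list of rows, each an object of numbers: "grip": the closure in counts, from 0 (fully open) to 255 (shut); "dx", "dy", "dz": the shift along the tool's x, y, z in m; "rx", "ry", "rz": the turn, a rotation vector about the tool's x, y, z in degrees. A call has 1 to 10 rows; each row shifts and turns the commanded pose from where the row before left it, along the tool's axes as they then stand; what a row does not reach is not made up. A row lasts 1/8 s, in which the tool goes at most 62.5 mm and 10.7 degrees, less where a joint would pass 70% of its speed; a pose out of reach is approached as far as the arm can. A call is refused whole if a number of a shift passes 0.0625 or a number of a turn 10.7, either way. A call with a gripper value outside its range is refused whole. The fingers move at their own pace and stop on an object; the grip force is fixed at half the most. Time passes only in rows, so rows that do not move let the fingers close. It gives the time, the measured TCP pose, the force, the opening and the grip force at its end, in the units of the state.
- status.state(): the state, without advancing time (a new reading comes with each control period).
- capture(name): name is "side" or "top" or "wrist"; returns a dict with "img" (420x560x3 uint8, red, green, blue), "K" (3x3 intrinsics, pixels), "k1" (the pictures are not rectified: a ray, as slopes to the right and down, at radius r is drawn at 1 + k1 r^2 times it, then the intrinsics apply), "xyz" and "attitude" of the camera in the world. Camera axes: x right, y up, looking along -z (the intrinsics and any distortion apply to the point x, -y, -z); pixel columns grow to the right and rows downward; lengths in m; the calibration is good to about 2 mm. A picture is of the moment at which its call begins. There is no depth.
- ticket.close_job(): hands the job in; it is judged then, once.
The state is a dict: "clock": time; "joint_pos": joint angles; "joint_vel": joint speeds; "joint_efforts": joint torques, N m; "ee_pos": TCP position; "eef_rot": TCP orientation; "contact_force": force on the tool from outside, world axes, zero at the start; "wrist_torque": the same for the moment, N m; "finger_gap": opening from 0.0 (shut) to 1.0 (fully open); "grasp_force": force on a finger pad.
Only numpy, scipy, OpenCV 4.12 (cv2) and the standard library are available. Lean on these libraries where they do the work, as an engineer would, in place of code of your own. Each camera call takes 0.05 s, during which the arm holds its last target. There are 200 camera calls.

## Task

Get the mounted whetstone squared up in the aluminium jig for honing: first swing the red stop arm out from beside the back fence until it clicks home at its end, square to the fence. Then set the whetstone flat on the jig's bed, wooden side down, and press it into the corner, with a long side flat against the back fence and an end flat against the stop arm, and finish while still holding it firmly pressed against both; do not let go. Leave the other things on the desk alone.

Things in the scene. Friction and masses are not known exactly. Their poses are not given: they have to be found in the camera images.
- jig: squaring jig, fixed to the desk: an aluminium bed plate 170 mm (its x) by 220 mm (its y) by 12 mm high; origin at the centre of its underside, z up, bed top at z = 12 mm. Along the +x edge stands the back fence. The bed is free in front of the fence save for the stop arm
- back_fence: steel fence bar, fixed on the jig's bed, 18 mm (x) by 210 mm (y), standing 16 mm above the bed; origin at the centre of its underside, on the bed; same axes as the jig. Its stop face (looking to the jig's -x) lies 9 mm to -x of the origin, that is at x = +55 mm of the jig
- stop_arm_hinge (a point): upright pivot axis of the stop arm, at bed height; at x = +45, y = +85 mm of the jig; axes as the jig's
- stop_arm (a joint): swing of the stop arm, rad. 0 = folded, lying in front of and along the fence, from its pivot to the jig's -y; grows clockwise seen from above; 1.571 = its end stop, out and pointing to the jig's -x, square to the fence. An over-centre spring resists up to about 1.2 (1 to 3 N at the post; let go there, the arm falls back to about 0.17); past about 1.25 it snaps the arm against the end stop and keeps it there. Starts folded, between 0 and 0.2
- stop_bar: the red bar of the stop arm, 120 mm long from the pivot, 16 mm wide, its top 16 mm above the bed; origin on the pivot, 3 mm above the bed; at any swing the bar points along its own -y. A black upright post stands on it 102 mm from the pivot. When the arm is fully out its stop face (looking to the jig's -y) lies at y = +77 mm of the jig
- stop_arm_post (a point): centre of the top of the stop arm's round black post, 14 mm diameter; the post rises 33 mm above the bar, its top 49 mm above the bed. It can be pinched or pushed
- jig_corner (a point): point on the bed where the fence's face and the fully swung-out arm's stop face meet: x = +55, y = +77, z = 12 mm of the jig; axes as the jig's
- whetstone: whetstone on a wooden holder, loose, about 0.35 kg (may vary by a quarter). Holder: wood, 60 mm (x) by 140 mm (y) by 20 mm high; on it the stone, grey below and cream on top, 50 mm (x) by 124 mm (y), from z = 20 to 46 mm, centred, so it can be gripped by the stone above the fence and arm. Origin at the centre of the holder's underside, z up. Seated in the corner the origin is 30 mm from the fence's face and 70 mm from the arm's stop face
- trimmer: hair trimmer, lying loose, 42x172x36 mm: leave alone
- neck_duster: wooden-handled brush, lying loose, 56x204x34 mm: leave alone
- folded_card: small yellow folded card, 45x78x16 mm: leave alone
- pomade_b: round pot, 68 mm diameter, 43 mm high: leave alone
- hair_clip_1: steel hair clip, 12x92x11 mm: leave alone

How it is judged (in metres and radians):
On the way, in this order (a step that is already met when the one before it is completed fails the run):
1. the stop arm is swung out and seated in its end detent (value of joint stop_arm above 1.52 rad and velocity of joint stop_arm below 0.1 rad/s), for 0.2 s.
2. the whetstone is on the bed in the corner and pressed against both stops (contact force between whetstone and back_fence above 1.5 N and contact force between whetstone and stop_bar above 1.5 N and z of whetstone in the frame of jig below 0.016 m), for 0.2 s.
At the end, for the whole second after the job is handed in: Arm seated (swing over 1.52 rad); whetstone at rest flat on the bed (3 mm, 2.3 deg), square within 2 deg and within 4 mm of the corner both ways, still held or pushed by the robot (over 1 N) and pressing on the fence and on the stop arm with over 1.5 N each, all through the last second (value of joint stop_arm above 1.52 rad and contact force between whetstone and back_fence above 1.5 N and contact force between whetstone and stop_bar above 1.5 N and contact force between any of the fingers, the arm and whetstone above 1 N and angle between the y axis of whetstone and the y axis of jig, either way round below 0.035 rad and angle between whetstone's own z axis and vertical below 0.04 rad and z of whetstone in the frame of jig between 0.008 and 0.015 m and x of whetstone in the frame of jig_corner between -0.034 and -0.026 m and y of whetstone in the frame of jig_corner between -0.074 and -0.066 m and linear speed of whetstone below 0.02 m/s); the arm keeps its last pose, push and grip.
It fails at once if a bystander (trimmer, brush, card, pot or clip) is moved more than 3 cm (distance of any of trimmer, neck_duster, folded_card, pomade_b, hair_clip_1 from where it was at the start of the episode above 0.03 m).
It also fails if it takes over 67 s, if anything falls off the work surface, if the arm or the gripper's body presses on something with over 40 N, if the wrist force passes 120 N, or if a joint passes its speed limit or range.

## Working session

There is one attempt and no reset: what is moved stays moved. The work goes in short steps, Python scripts to look and compute and a tool call to move; the robot and the scene stay as the last step left them, time stands still between calls to the robot, and variables do not carry over. Pictures are saved under pics/ and viewed, at most 10 in all, crops included, and the job is handed in when it is done.

Besides the shell and the picture viewer there is one more tool, called after "Request:" in YAML: its name, and indented under it one key for each argument. carry_out: Moves the arm, as the interface text tells. Its arguments: {"type":"object","properties":{"motion":{"type":"array","items":{"type":"object","properties":{"grip":{"type":"number"},"dx":{"type":"number"},"dy":{"type":"number"},"dz":{"type":"number"},"rx":{"type":"number"},"ry":{"type":"number"},"rz":{"type":"number"}}}}},"required":["motion"]}

```bash
mkdir -p pics; cat > h.py <<'E'
import numpy as np, cv2
from bench import status, capture, ticket
def cam(n,save=None):
    c=capture(n)
    if save: cv2.imwrite(f'pics/{save}.png',c['img'][:,:,::-1])
    return c
def ray(c,u,v):
    K=np.array(c['K']);p=np.array([(u-K[0,2])/K[0,0],(v-K[1,2])/K[1,1]]);q=p.copy()
    for _ in range(30): q=p/(1+c['k1']*(q@q))
    d=np.array(c['attitude'])@np.array([q[0],-q[1],-1]);return np.array(c['xyz']),d
def on(c,u,v,z):
    o,d=ray(c,u,v);return o+d*(z-o[2])/d[2]
E
python3 - <<'E'
from h import *
for n in('top','side'):
    c=cam(n,n+'0');print(n,c['K'],c['k1'],c['xyz'],c['attitude'])
s=status.state();print({k:np.round(v,3) for k,v in s.items()})
E
```

```text
top [[528.694322     0.         283.4378051 ]
 [  0.         528.694322   214.61937716]
 [  0.           0.           1.        ]] 0.038674276463968704 [ 0.37448021 -0.22982876  1.59718199] [[-0.01426726  0.99597501 -0.08848851]
 [-0.99986749 -0.01490461 -0.00654602]
 [-0.00783856  0.08838339  0.99605569]]
side [[396.31002662   0.         273.52725857]
 [  0.         396.31002662 210.3073496 ]
 [  0.           0.           1.        ]] -0.046786263782722055 [ 0.10242022 -0.85597261  0.60406674] [[ 0.84188534  0.30959126 -0.44202073]
 [-0.53932385  0.51142905 -0.66900681]
 [ 0.01894358  0.80161935  0.59753457]]
{'clock': np.float64(0.1), 'joint_pos': array([ 6.6919e+01,  8.6460e+00,  8.2389e+01,  1.0000e-03,  8.9027e+01,
       -7.6770e+00]), 'joint_vel': array([-0.004, -0.061, -0.115, -0.012, -0.004,  0.129]), 'joint_efforts': array([ 6.0000e-03, -7.1439e+01, -5.7179e+01, -0.0000e+00,  7.0000e-03,
       -0.0000e+00]), 'ee_pos': array([0.153, 0.554, 0.231]), 'eef_rot': array([[-0.964,  0.266, -0.   ],
       [ 0.266,  0.964, -0.001],
       [ 0.   , -0.001, -1.   ]]), 'contact_force': array([-0.073, -0.248, -0.428]), 'wrist_torque': array([-0.016, -0.014, -0.008]), 'grasp_force': np.float64(0.0), 'finger_gap': np.float64(1.005)}
```

View pics/top0.png

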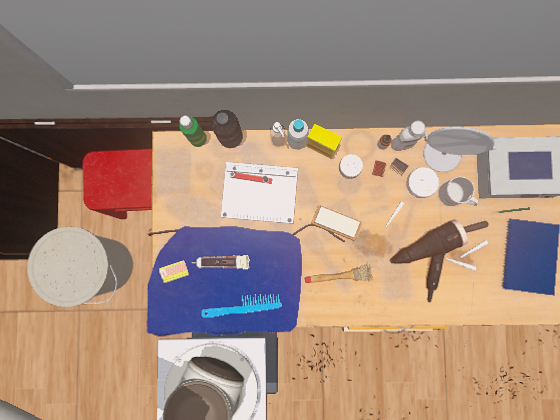

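View pics/side0.png

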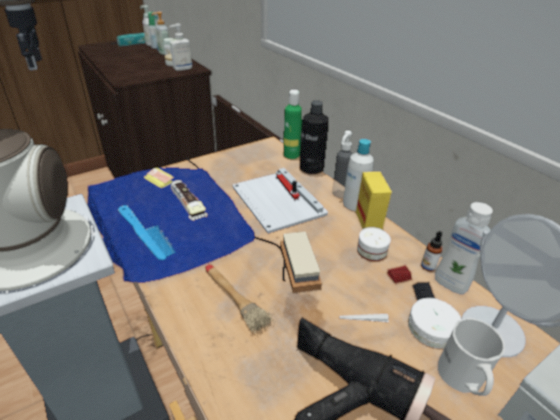

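The top view shows the jig at about (260,193), with the fence on its upper (+x) edge. The red arm is folded, pivot near (233,176) and post near (270,181). The whetstone is at about (337,221), the brush at (340,275) and the pot at (350,166). The side view agrees.

```bash
python3 - <<'E'
from h import *
c=cam('top');im=c['img']
hsv=cv2.cvtColor(im,cv2.COLOR_RGB2HSV)
def comp(mask,roi,z,name):
    m=np.zeros(mask.shape,np.uint8);x0,y0,x1,y1=roi;m[y0:y1,x0:x1]=mask[y0:y1,x0:x1]*255
    cs,_=cv2.findContours(m,cv2.RETR_EXTERNAL,cv2.CHAIN_APPROX_NONE);k=max(cs,key=cv2.contourArea)
    P=np.array([on(c,*p[0],z)[:2] for p in k],np.float32)
    r=cv2.minAreaRect(P);print(name,np.round(r[0],4),np.round(r[1],4),round(r[2],2),len(k));print(np.round(cv2.boxPoints(r),4).tolist(), cv2.minAreaRect(k))
H,S,V=[hsv[...,i].astype(int) for i in range(3)]
comp((S<45)&(V>150),(205,150,310,235),.012,'jig')
comp((S>120)&((H<8)|(H>172))&(V>90),(215,160,300,200),.028,'red')
comp((S<75)&(V>170),(305,195,370,250),.046,'stone')
cr=im[145:255,205:375];cv2.imwrite('pics/crop.png',cv2.resize(cr[:,:,::-1],None,fx=4.7,fy=4.7,interpolation=cv2.INTER_CUBIC))
E
```

```text
jig [ 0.5846 -0.1462] [0.2199 0.1707] 84.14 251
[[0.4884999990463257, -0.24690000712871552], [0.6582000255584717, -0.26429998874664307], [0.6807000041007996, -0.04560000076889992], [0.5109000205993652, -0.028200000524520874]] ((258.91845703125, 192.2575225830078), (72.77607727050781, 56.07625198364258), 5.04245138168335)
red [ 0.6293 -0.1157] [0.0854 0.0154] 79.6 64
[[0.6140000224113464, -0.15639999508857727], [0.6291999816894531, -0.1590999960899353], [0.644599974155426, -0.07509999722242355], [0.6294999718666077, -0.0723000019788742]] ((248.28378295898438, 176.79730224609375), (28.441024780273438, 5.096368789672852), 9.462321281433105)
stone [ 0.4899 -0.3767] [0.1229 0.0497] 66.97 105
[[0.4429999887943268, -0.4235000014305115], [0.4887000024318695, -0.4429999887943268], [0.5368000268936157, -0.32989999651908875], [0.4909999966621399, -0.31040000915527344]] ((337.0282287597656, 221.4303741455078), (42.00382995605469, 16.85663604736328), 22.067899703979492)
```

View pics/crop.png

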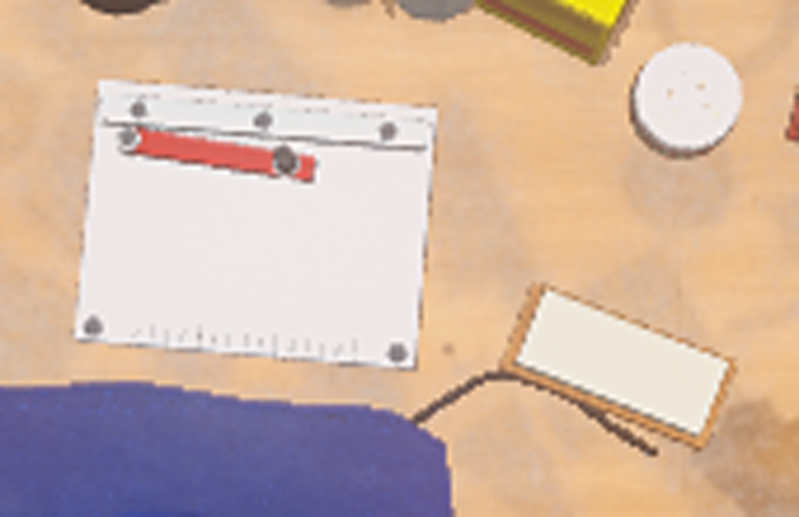

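Crop: jig bed corners at about (100,80), (437,105), (415,368) and (78,340). The bar is red with its pivot at (127,138) and post at (285,158). The whetstone is wooden side down, centred near (620,365). I have the poses, so I'm heading over the post.

Request:
carry_out:
  motion:
    - {"dx": -0.046, "dy": -0.041}
    - {"dx": -0.046, "dy": -0.041}
    - {"dx": -0.046, "dy": -0.041}
    - {"dx": -0.046, "dy": -0.041}
    - {"dx": -0.046, "dy": -0.041}
    - {"dx": -0.046, "dy": -0.041}
    - {"dx": -0.046, "dy": -0.041}

```text
validation failed for argument at $.mo...
```

Request:
carry_out:
  motion:
    - {"dx": -0.046, "dy": -0.041, "rz": 10}
    - {"rz": 10}
    - {"rz": 10}
    - {"rz": 10}
    - {"rz": 10}
    - {"rz": 10}
    - {"rz": 10}
    - {"rz": 10}
    - {"rz": 5}

```text
validation failed for argument at $.mo...
```

Request:
carry_out:
  motion:
    - {"dx": -0.046, "dy": -0.041, "dz": 0, "rx": 0, "ry": 0, "rz": 0, "grip": 0}
    - {"dx": -0.046, "dy": -0.041, "dz": 0, "rx": 0, "ry": 0, "rz": 0, "grip": 0}
    - {"dx": -0.046, "dy": -0.041, "dz": 0, "rx": 0, "ry": 0, "rz": 0, "grip": 0}
    - {"dx": -0.046, "dy": -0.041, "dz": 0, "rx": 0, "ry": 0, "rz": 0, "grip": 0}
    - {"dx": -0.046, "dy": -0.041, "dz": 0, "rx": 0, "ry": 0, "rz": 0, "grip": 0}
    - {"dx": -0.046, "dy": -0.041, "dz": 0, "rx": 0, "ry": 0, "rz": 0, "grip": 0}
    - {"dx": -0.046, "dy": -0.041, "dz": 0, "rx": 0, "ry": 0, "rz": 0, "grip": 0}

```text
clock: 1.02
ee_pos: [0.3876, 0.1903, 0.2314]
eef_rot: [[-0.964, 0.265, 0.0], [0.265, 0.964, 0.0], [-0.0, 0.0, -1.0]]
contact_force: [1.0, 1.4, 0.6]
finger_gap: 1.003
grasp_force: 0.0
```

All the fields are needed. Next I'll rotate while finishing the traverse.

Request:
carry_out:
  motion:
    - {"dx": -0.046, "dy": -0.041, "dz": 0, "rx": 0, "ry": 0, "rz": 0, "grip": 0}
    - {"dx": -0.046, "dy": -0.041, "dz": 0, "rx": 0, "ry": 0, "rz": 0, "grip": 0}
    - {"dx": -0.046, "dy": -0.041, "dz": 0, "rx": 0, "ry": 0, "rz": 0, "grip": 0}
    - {"dx": -0.046, "dy": -0.041, "dz": 0, "rx": 0, "ry": 0, "rz": 0, "grip": 0}
    - {"dx": -0.046, "dy": -0.041, "dz": 0, "rx": 0, "ry": 0, "rz": 0, "grip": 0}
    - {"dx": -0.046, "dy": -0.041, "dz": 0, "rx": 0, "ry": 0, "rz": 0, "grip": 0}
    - {"dx": -0.046, "dy": -0.041, "dz": 0, "rx": 0, "ry": 0, "rz": 5, "grip": 0}

```text
clock: 1.9
ee_pos: [0.6219, -0.172, 0.231]
eef_rot: [[-0.937, 0.35, -0.0], [0.35, 0.937, 0.0], [0.0, -0.0, -1.0]]
contact_force: [0.8, 0.9, -0.3]
finger_gap: 1.004
grasp_force: 0.0
```

Request:
carry_out:
  motion:
    - {"dx": 0, "dy": 0, "dz": 0, "rx": 0, "ry": 0, "rz": 10, "grip": 0}
    - {"dx": 0, "dy": 0, "dz": 0, "rx": 0, "ry": 0, "rz": 10, "grip": 0}
    - {"dx": 0, "dy": 0, "dz": 0, "rx": 0, "ry": 0, "rz": 10, "grip": 0}
    - {"dx": 0, "dy": 0, "dz": 0, "rx": 0, "ry": 0, "rz": 10, "grip": 0}
    - {"dx": 0, "dy": 0, "dz": 0, "rx": 0, "ry": 0, "rz": 10, "grip": 0}
    - {"dx": 0, "dy": 0, "dz": 0, "rx": 0, "ry": 0, "rz": 10, "grip": 0}
    - {"dx": 0, "dy": 0, "dz": 0, "rx": 0, "ry": 0, "rz": 10, "grip": 0}
    - {"dx": 0, "dy": 0, "dz": 0, "rx": 0, "ry": 0, "rz": 10, "grip": 0}
    - {"dx": 0, "dy": 0, "dz": 0, "rx": 0, "ry": 0, "rz": 0, "grip": 0}

```text
clock: 3.02
ee_pos: [0.6211, -0.1701, 0.231]
eef_rot: [[0.18, 0.984, -0.0], [0.984, -0.18, 0.0], [0.0, -0.0, -1.0]]
contact_force: [0.1, -0.0, 0.4]
finger_gap: 0.999
grasp_force: 0.0
```

```bash
python3 - <<'E'
from h import *
c=cam('wrist','w1');im=c['img'];s=status.state();print(s['ee_pos'],s['joint_pos'])
K=np.array(c['K']);R=np.array(c['attitude'])
def px(p):
    q=R.T@(np.array(p)-c['xyz']);q=np.array([q[0],-q[1]])/-q[2];q=q*(1+c['k1']*q@q);return K[:2,:2]@q+K[:2,2]
for n,p in dict(post=[.620,-.1666,.061],pivot=[.6381,-.0662,.028]).items(): print(n,px(p))
hsv=cv2.cvtColor(im,cv2.COLOR_RGB2HSV);H,S,V=[hsv[...,i].astype(int) for i in range(3)]
m=((S>120)&((H<8)|(H>172))&(V>90)).astype(np.uint8)
cs,_=cv2.findContours(m,0,1);k=max(cs,key=cv2.contourArea)
P=np.array([on(c,*p[0],.028)[:2] for p in k],np.float32);r=cv2.minAreaRect(P);print(r,cv2.minAreaRect(k))
E
```

```text
[ 0.62109557 -0.17009872  0.23108941] [-2.21616098e+01  1.69265911e+01  7.23183667e+01 -7.56006586e-03
  9.07771884e+01 -1.19895796e+01]
post [273.54805269 190.17749814]
pivot [273.45065993  89.80689473]
((0.6292713284492493, -0.11491867154836655), (0.08849945664405823, 0.01414804719388485), 79.86456298828125) ((273.4999694824219, 135.99998474121094), (81.99998474121094, 12.999998092651367), 90.0)
```

View pics/w1.png

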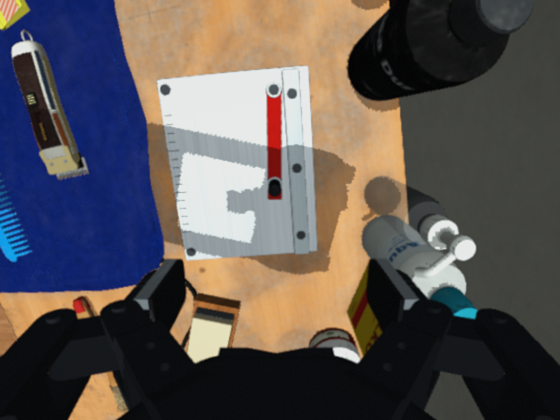

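The wrist view matches: pivot at (273,90) and post at (274,188), with the bar aligned to tool x. I'll descend and pinch the post.

Request:
carry_out:
  motion:
    - {"dx": 0.003, "dy": -0.002, "dz": 0.045, "rx": 0, "ry": 0, "rz": 0, "grip": 0}
    - {"dx": 0, "dy": 0, "dz": 0.045, "rx": 0, "ry": 0, "rz": 0, "grip": 0}
    - {"dx": 0, "dy": 0, "dz": 0.045, "rx": 0, "ry": 0, "rz": 0, "grip": 0}
    - {"dx": 0, "dy": 0, "dz": 0.04, "rx": 0, "ry": 0, "rz": 0, "grip": 0}
    - {"dx": 0, "dy": 0, "dz": 0.02, "rx": 0, "ry": 0, "rz": 0, "grip": 0}
    - {"dx": 0, "dy": 0, "dz": 0, "rx": 0, "ry": 0, "rz": 0, "grip": 100}
    - {"dx": 0, "dy": 0, "dz": 0, "rx": 0, "ry": 0, "rz": 0, "grip": 180}
    - {"dx": 0, "dy": 0, "dz": 0, "rx": 0, "ry": 0, "rz": 0, "grip": 255}
    - {"dx": 0, "dy": 0, "dz": 0, "rx": 0, "ry": 0, "rz": 0, "grip": 255}

```text
clock: 4.2
ee_pos: [0.6201, -0.167, 0.0373]
eef_rot: [[0.18, 0.984, 0.001], [0.984, -0.18, -0.001], [-0.0, 0.001, -1.0]]
contact_force: [-0.7, -2.5, 10.6]
finger_gap: 0.15
grasp_force: 39.1
```

Request:
carry_out:
  motion:
    - {"dx": 0, "dy": 0, "dz": 0, "rx": 0, "ry": 0, "rz": 0, "grip": 255}
    - {"dx": 0, "dy": 0, "dz": 0, "rx": 0, "ry": 0, "rz": 0, "grip": 255}

```text
clock: 4.45
ee_pos: [0.6202, -0.167, 0.0374]
eef_rot: [[0.18, 0.984, 0.001], [0.984, -0.18, -0.001], [-0.0, 0.001, -1.0]]
contact_force: [-1.0, -0.5, 7.3]
finger_gap: 0.139
grasp_force: 58.5
```

Request:
carry_out:
  motion:
    - {"dx": 0.0004, "dy": -0.0089, "dz": -0.001, "rx": 0, "ry": 0, "rz": 5, "grip": 255}
    - {"dx": 0.0004, "dy": -0.0089, "dz": 0, "rx": 0, "ry": 0, "rz": 5, "grip": 255}
    - {"dx": 0.0004, "dy": -0.0089, "dz": 0, "rx": 0, "ry": 0, "rz": 5, "grip": 255}
    - {"dx": 0.0004, "dy": -0.0089, "dz": 0, "rx": 0, "ry": 0, "rz": 5, "grip": 255}
    - {"dx": 0.0004, "dy": -0.0089, "dz": 0, "rx": 0, "ry": 0, "rz": 5, "grip": 255}
    - {"dx": 0.0004, "dy": -0.0089, "dz": 0, "rx": 0, "ry": 0, "rz": 5, "grip": 255}
    - {"dx": 0.0004, "dy": -0.0089, "dz": 0, "rx": 0, "ry": 0, "rz": 5, "grip": 255}
    - {"dx": 0.0004, "dy": -0.0089, "dz": 0, "rx": 0, "ry": 0, "rz": 5, "grip": 255}

```text
clock: 5.45
ee_pos: [0.5592, -0.1317, 0.0375]
eef_rot: [[0.772, 0.635, 0.0], [0.635, -0.772, -0.001], [-0.001, 0.001, -1.0]]
contact_force: [0.4, -3.3, -2.9]
finger_gap: 0.139
grasp_force: 58.8
```

Request:
carry_out:
  motion:
    - {"dx": 0.0004, "dy": -0.0089, "dz": 0, "rx": 0, "ry": 0, "rz": 5, "grip": 255}
    - {"dx": 0.0004, "dy": -0.0089, "dz": 0, "rx": 0, "ry": 0, "rz": 5, "grip": 255}
    - {"dx": 0.0004, "dy": -0.0089, "dz": 0, "rx": 0, "ry": 0, "rz": 5, "grip": 255}
    - {"dx": 0.0004, "dy": -0.0089, "dz": 0, "rx": 0, "ry": 0, "rz": 5, "grip": 255}
    - {"dx": 0.0004, "dy": -0.0089, "dz": 0, "rx": 0, "ry": 0, "rz": 5, "grip": 255}
    - {"dx": 0.0004, "dy": -0.0089, "dz": 0, "rx": 0, "ry": 0, "rz": 5, "grip": 255}
    - {"dx": 0.0004, "dy": -0.0089, "dz": 0, "rx": 0, "ry": 0, "rz": 5, "grip": 255}
    - {"dx": 0.0004, "dy": -0.0089, "dz": 0, "rx": 0, "ry": 0, "rz": 5, "grip": 255}
    - {"dx": 0, "dy": 0, "dz": 0, "rx": 0, "ry": 0, "rz": 0, "grip": 255}

```text
clock: 6.58
ee_pos: [0.536, -0.0652, 0.0375]
eef_rot: [[1.0, -0.006, -0.0], [-0.006, -1.0, -0.0], [-0.0, 0.0, -1.0]]
contact_force: [-4.1, -0.5, 0.6]
finger_gap: 0.135
grasp_force: 59.1
```

Request:
carry_out:
  motion:
    - {"dx": 0.0003, "dy": -0.0075, "dz": 0, "rx": 0, "ry": 0, "rz": 4, "grip": 255}
    - {"dx": 0, "dy": -0.0015, "dz": 0, "rx": 0, "ry": 0, "rz": 0, "grip": 255}
    - {"dx": 0, "dy": 0, "dz": 0, "rx": 0, "ry": 0, "rz": 0, "grip": 255}

```text
clock: 6.95
ee_pos: [0.5364, -0.0569, 0.0375]
eef_rot: [[0.997, -0.073, -0.0], [-0.073, -0.997, -0.0], [-0.0, 0.0, -1.0]]
contact_force: [-5.0, -0.2, 3.2]
finger_gap: 0.136
grasp_force: 59.4
```

Request:
carry_out:
  motion:
    - {"dx": 0, "dy": 0, "dz": 0, "rx": 0, "ry": 0, "rz": 0, "grip": 100}
    - {"dx": 0, "dy": 0, "dz": 0, "rx": 0, "ry": 0, "rz": 0, "grip": 0}
    - {"dx": 0, "dy": 0, "dz": 0, "rx": 0, "ry": 0, "rz": 0, "grip": 0}
    - {"dx": 0, "dy": 0, "dz": 0, "rx": 0, "ry": 0, "rz": 0, "grip": 0}
    - {"dx": 0, "dy": 0, "dz": -0.045, "rx": 0, "ry": 0, "rz": 0, "grip": 0}
    - {"dx": 0, "dy": 0, "dz": -0.055, "rx": 0, "ry": 0, "rz": 0, "grip": 0}
    - {"dx": 0, "dy": 0, "dz": -0.05, "rx": 0, "ry": 0, "rz": 0, "grip": 0}
    - {"dx": 0, "dy": 0, "dz": -0.03, "rx": 0, "ry": 0, "rz": 0, "grip": 0}

```text
clock: 7.95
ee_pos: [0.537, -0.0566, 0.2201]
eef_rot: [[0.997, -0.076, 0.003], [-0.076, -0.997, -0.001], [0.003, 0.001, -1.0]]
contact_force: [0.1, -0.7, -0.2]
finger_gap: 1.001
grasp_force: 0.0
```

```bash
python3 - <<'E'
from h import *
s=status.state();R=np.array(s['eef_rot']);p=s['ee_pos']
print(p, 'to stone',R.T@(np.array([.490,-.377,p[2]])-p), np.degrees(np.arctan2(R[1,0],R[0,0])))
c=cam('top','t2');im=c['img'];hsv=cv2.cvtColor(im,cv2.COLOR_RGB2HSV);H,S,V=[hsv[...,i].astype(int) for i in range(3)]
m=np.zeros(S.shape,np.uint8);m[155:235,205:305]=((S>120)&((H<8)|(H>172))&(V>90))[155:235,205:305]
cs,_=cv2.findContours(m,0,1);k=max(cs,key=cv2.contourArea)
P=np.array([on(c,*q[0],.028)[:2] for q in k],np.float32);r=cv2.minAreaRect(P);print(r)
E
```

```text
[ 0.53700524 -0.05659049  0.22009002] to stone [-2.23907168e-02  3.23064060e-01  1.20816631e-04] -4.381271594896002Traceback (most recent call last):
  File "<stdin>", line 6, in <module>
ValueError: max() iterable argument is empty
```

Request:
carry_out:
  motion:
    - {"dx": -0.004, "dy": 0.054, "dz": 0, "rx": 0, "ry": 0, "rz": 0, "grip": 0}
    - {"dx": -0.004, "dy": 0.054, "dz": 0, "rx": 0, "ry": 0, "rz": 0, "grip": 0}
    - {"dx": -0.004, "dy": 0.054, "dz": 0, "rx": 0, "ry": 0, "rz": 0, "grip": 0}
    - {"dx": -0.004, "dy": 0.054, "dz": 0, "rx": 0, "ry": 0, "rz": 0, "grip": 0}
    - {"dx": -0.003, "dy": 0.054, "dz": 0, "rx": 0, "ry": 0, "rz": 0, "grip": 0}
    - {"dx": -0.003, "dy": 0.053, "dz": 0, "rx": 0, "ry": 0, "rz": 0, "grip": 0}

```text
clock: 8.75
ee_pos: [0.4894, -0.3787, 0.2171]
eef_rot: [[0.997, -0.077, 0.0], [-0.077, -0.997, -0.0], [0.0, 0.0, -1.0]]
contact_force: [0.5, 0.5, 0.1]
finger_gap: 1.001
grasp_force: 0.0
```

Request:
carry_out:
  motion:
    - {"dx": 0, "dy": 0, "dz": 0, "rx": 0, "ry": 0, "rz": -10.2, "grip": 0}
    - {"dx": 0, "dy": 0, "dz": 0, "rx": 0, "ry": 0, "rz": -10.2, "grip": 0}
    - {"dx": 0, "dy": 0, "dz": 0, "rx": 0, "ry": 0, "rz": -10.2, "grip": 0}
    - {"dx": 0, "dy": 0, "dz": 0, "rx": 0, "ry": 0, "rz": -10.2, "grip": 0}
    - {"dx": 0, "dy": 0, "dz": 0, "rx": 0, "ry": 0, "rz": -10.2, "grip": 0}
    - {"dx": 0, "dy": 0, "dz": 0, "rx": 0, "ry": 0, "rz": -10.2, "grip": 0}
    - {"dx": 0, "dy": 0, "dz": 0, "rx": 0, "ry": 0, "rz": -10.2, "grip": 0}
    - {"dx": 0, "dy": 0, "dz": 0, "rx": 0, "ry": 0, "rz": 0, "grip": 0}

```text
clock: 9.75
ee_pos: [0.4899, -0.3769, 0.2171]
eef_rot: [[0.391, 0.92, -0.0], [0.92, -0.391, 0.0], [-0.0, -0.0, -1.0]]
contact_force: [0.4, 0.4, 0.4]
finger_gap: 0.999
grasp_force: 0.0
```

```bash
python3 - <<'E'
from h import *
s=status.state();R=np.array(s['eef_rot']);p=s['ee_pos']
print(p,np.degrees(np.arctan2(R[1,0],R[0,0])),s['joint_pos'])
cam('wrist','w2')
c=cam('top','t3');im=c['img'];hsv=cv2.cvtColor(im,cv2.COLOR_RGB2HSV);H,S,V=[hsv[...,i].astype(int) for i in range(3)]
m=np.zeros(S.shape,np.uint8);m[155:235,205:305]=((S>120)&((H<8)|(H>172))&(V>90))[155:235,205:305]
cs,_=cv2.findContours(m,0,1)
if cs:
    k=max(cs,key=cv2.contourArea)
    P=np.array([on(c,*q[0],.028)[:2] for q in k],np.float32);r=cv2.minAreaRect(P);print(r)
E
```

```text
[ 0.48989505 -0.37688452  0.21707953] 66.95938104613204 [-4.47061455e+01  1.40549626e+01  7.75332251e+01 -6.03450217e-03
  8.84243479e+01 -2.16653598e+01]
((0.5893911719322205, -0.06155140697956085), (0.015060817822813988, 0.08785268664360046), 84.2440414428711)
```

View pics/w2.png

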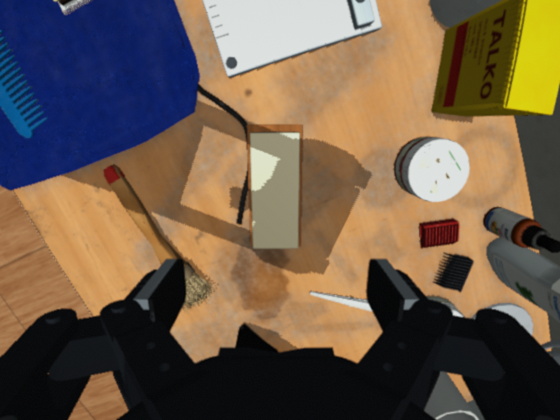

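The wrist view shows the stone square to the tool and centred at (275,190), with nothing under the fingers. The arm's line now reads 84.2°, square to the fence. I'll descend and grip the stone.

Request:
carry_out:
  motion:
    - {"dx": 0, "dy": 0, "dz": 0.05, "rx": 0, "ry": 0, "rz": 0, "grip": 0}
    - {"dx": 0, "dy": 0, "dz": 0.05, "rx": 0, "ry": 0, "rz": 0, "grip": 0}
    - {"dx": 0, "dy": 0, "dz": 0.05, "rx": 0, "ry": 0, "rz": 0, "grip": 0}
    - {"dx": 0, "dy": 0, "dz": 0.033, "rx": 0, "ry": 0, "rz": 0, "grip": 0}
    - {"dx": 0, "dy": 0, "dz": 0.015, "rx": 0, "ry": 0, "rz": 0, "grip": 0}
    - {"dx": 0, "dy": 0, "dz": 0, "rx": 0, "ry": 0, "rz": 0, "grip": 60}
    - {"dx": 0, "dy": 0, "dz": 0, "rx": 0, "ry": 0, "rz": 0, "grip": 120}
    - {"dx": 0, "dy": 0, "dz": 0, "rx": 0, "ry": 0, "rz": 0, "grip": 255}
    - {"dx": 0, "dy": 0, "dz": 0, "rx": 0, "ry": 0, "rz": 0, "grip": 255}
    - {"dx": 0, "dy": 0, "dz": 0, "rx": 0, "ry": 0, "rz": 0, "grip": 255}

```text
clock: 11.1
ee_pos: [0.4906, -0.3776, 0.0212]
eef_rot: [[0.391, 0.92, 0.002], [0.92, -0.391, -0.002], [-0.001, 0.003, -1.0]]
contact_force: [-0.4, 0.2, 7.2]
finger_gap: 0.576
grasp_force: 63.8
```

Request:
carry_out:
  motion:
    - {"dx": 0, "dy": 0, "dz": -0.03, "rx": 0, "ry": 0, "rz": 0, "grip": 255}
    - {"dx": 0, "dy": 0, "dz": -0.04, "rx": 0, "ry": 0, "rz": 0, "grip": 255}
    - {"dx": 0.042, "dy": 0.002, "dz": 0, "rx": 0, "ry": 0, "rz": 0, "grip": 255}
    - {"dx": 0.042, "dy": 0.002, "dz": 0, "rx": 0, "ry": 0, "rz": 0, "grip": 255}
    - {"dx": 0.042, "dy": 0.002, "dz": 0, "rx": 0, "ry": 0, "rz": 0, "grip": 255}
    - {"dx": 0.042, "dy": 0.002, "dz": 0, "rx": 0, "ry": 0, "rz": 0, "grip": 255}
    - {"dx": 0.042, "dy": 0.002, "dz": 0, "rx": 0, "ry": 0, "rz": -8, "grip": 255}
    - {"dx": 0.036, "dy": 0.01, "dz": 0, "rx": 0, "ry": 0, "rz": -9.1, "grip": 255}
    - {"dx": 0, "dy": 0, "dz": 0, "rx": 0, "ry": 0, "rz": 0, "grip": 255}
    - {"dx": 0, "dy": 0, "dz": 0, "rx": 0, "ry": 0, "rz": 0, "grip": 255}

```text
clock: 12.35
ee_pos: [0.6001, -0.1555, 0.0898]
eef_rot: [[0.104, 0.995, 0.0], [0.995, -0.104, -0.001], [-0.0, 0.0, -1.0]]
contact_force: [-0.4, 0.2, -4.0]
finger_gap: 0.574
grasp_force: 63.9
```

```bash
python3 - <<'E'
from h import *
s=status.state();R=np.array(s['eef_rot']);p=s['ee_pos']
print(p,np.degrees(np.arctan2(R[1,0],R[0,0])),R.T@(np.array([.6012,-.1509,p[2]])-p),s['contact_force'])
cam('wrist','w3')
E
```

```text
[ 0.60012161 -0.15551504  0.08975486] 84.03663913138573 [ 4.70210430e-03  5.93083838e-04 -1.94586157e-06] [-0.43750819  0.21639655 -3.97959852]
```

View pics/w3.png

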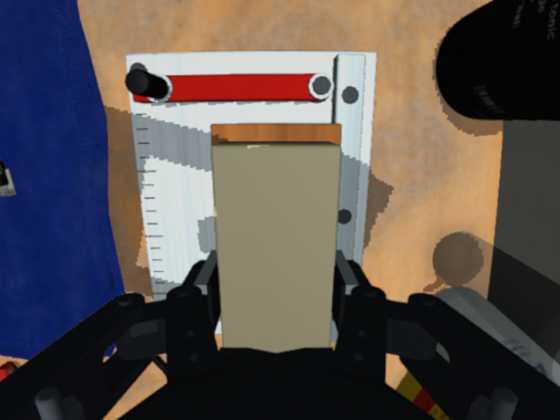

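The stone is held level and square, in front of the red arm (row 88) and left of the fence edge (column 335). I'll lower it to the bed.

Request:
carry_out:
  motion:
    - {"dx": 0, "dy": 0, "dz": 0.03, "rx": 0, "ry": 0, "rz": 0, "grip": 255}
    - {"dx": 0, "dy": 0, "dz": 0.02, "rx": 0, "ry": 0, "rz": 0, "grip": 255}
    - {"dx": 0, "dy": 0, "dz": 0.003, "rx": 0, "ry": 0, "rz": 0, "grip": 255}
    - {"dx": 0, "dy": 0, "dz": 0.002, "rx": 0, "ry": 0, "rz": 0, "grip": 255}
    - {"dx": 0, "dy": 0, "dz": 0, "rx": 0, "ry": 0, "rz": 0, "grip": 255}

```text
clock: 13.02
ee_pos: [0.6005, -0.1555, 0.035]
eef_rot: [[0.103, 0.995, 0.001], [0.995, -0.103, -0.0], [-0.0, 0.001, -1.0]]
contact_force: [-0.9, 0.6, -3.7]
finger_gap: 0.575
grasp_force: 63.8
```

Request:
carry_out:
  motion:
    - {"dx": 0, "dy": 0, "dz": 0.0015, "rx": 0, "ry": 0, "rz": 0, "grip": 255}
    - {"dx": 0, "dy": 0, "dz": 0, "rx": 0, "ry": 0, "rz": 0, "grip": 255}
    - {"dx": 0, "dy": 0, "dz": 0, "rx": 0, "ry": 0, "rz": 0, "grip": 255}

```text
clock: 13.4
ee_pos: [0.6004, -0.1554, 0.0332]
eef_rot: [[0.103, 0.995, 0.001], [0.995, -0.103, -0.0], [-0.0, 0.001, -1.0]]
contact_force: [0.3, -1.1, 0.3]
finger_gap: 0.572
grasp_force: 64.3
```

Request:
carry_out:
  motion:
    - {"dx": 0, "dy": 0, "dz": 0.001, "rx": 0, "ry": 0, "rz": 0, "grip": 255}
    - {"dx": 0, "dy": 0, "dz": 0, "rx": 0, "ry": 0, "rz": 0, "grip": 255}
    - {"dx": 0, "dy": 0, "dz": 0, "rx": 0, "ry": 0, "rz": 0, "grip": 255}

```text
clock: 13.78
ee_pos: [0.6004, -0.1554, 0.0332]
eef_rot: [[0.103, 0.995, 0.001], [0.995, -0.103, -0.001], [-0.0, 0.001, -1.0]]
contact_force: [-6.4, 1.1, 13.4]
finger_gap: 0.571
grasp_force: 66.0
```

On the bed. I'll ease the down-force and slide toward the corner.

Request:
carry_out:
  motion:
    - {"dx": 0, "dy": 0, "dz": -0.0007, "rx": 0, "ry": 0, "rz": 0, "grip": 255}
    - {"dx": 0.004, "dy": 0.003, "dz": 0, "rx": 0, "ry": 0, "rz": 0, "grip": 255}
    - {"dx": 0.004, "dy": 0.002, "dz": 0, "rx": 0, "ry": 0, "rz": 0, "grip": 255}
    - {"dx": 0.003, "dy": 0.001, "dz": 0, "rx": 0, "ry": 0, "rz": 0, "grip": 255}
    - {"dx": 0, "dy": 0, "dz": 0, "rx": 0, "ry": 0, "rz": 0, "grip": 255}

```text
clock: 14.4
ee_pos: [0.6078, -0.1452, 0.0332]
eef_rot: [[0.103, 0.995, 0.001], [0.995, -0.103, -0.001], [-0.001, 0.001, -1.0]]
contact_force: [0.6, 0.2, 5.5]
finger_gap: 0.575
grasp_force: 65.0
```

Request:
carry_out:
  motion:
    - {"dx": 0.002, "dy": 0, "dz": 0, "rx": 0, "ry": 0, "rz": 0, "grip": 255}
    - {"dx": 0, "dy": 0.001, "dz": 0, "rx": 0, "ry": 0, "rz": 0, "grip": 255}
    - {"dx": 0, "dy": 0, "dz": 0, "rx": 0, "ry": 0, "rz": 0, "grip": 255}

```text
clock: 14.78
ee_pos: [0.6085, -0.1433, 0.0332]
eef_rot: [[0.103, 0.995, 0.0], [0.995, -0.103, -0.001], [-0.001, 0.0, -1.0]]
contact_force: [-5.9, -0.1, 9.0]
finger_gap: 0.57
grasp_force: 65.6
```

Request:
carry_out:
  motion:
    - {"dx": 0.0015, "dy": 0, "dz": 0, "rx": 0, "ry": 0, "rz": 0, "grip": 255}
    - {"dx": 0, "dy": 0, "dz": 0, "rx": 0, "ry": 0, "rz": 0, "grip": 255}
    - {"dx": 0, "dy": 0, "dz": 0, "rx": 0, "ry": 0, "rz": 0, "grip": 255}

```text
clock: 15.15
ee_pos: [0.609, -0.142, 0.0332]
eef_rot: [[0.103, 0.995, 0.001], [0.995, -0.103, -0.001], [-0.001, 0.001, -1.0]]
contact_force: [-2.2, -2.4, 6.2]
finger_gap: 0.574
grasp_force: 65.0
```

Request:
carry_out:
  motion:
    - {"dx": 0.001, "dy": 0.0005, "dz": 0, "rx": 0, "ry": 0, "rz": 0, "grip": 255}
    - {"dx": 0, "dy": 0, "dz": 0, "rx": 0, "ry": 0, "rz": 0, "grip": 255}
    - {"dx": 0, "dy": 0, "dz": 0, "rx": 0, "ry": 0, "rz": 0, "grip": 255}

```text
clock: 15.52
ee_pos: [0.6093, -0.1418, 0.0332]
eef_rot: [[0.103, 0.995, 0.0], [0.995, -0.103, -0.002], [-0.002, 0.001, -1.0]]
contact_force: [-5.4, -8.1, 6.5]
finger_gap: 0.572
grasp_force: 65.2
```

Request:
carry_out:
  motion:
    - {"dx": 0, "dy": 0.001, "dz": 0, "rx": 0, "ry": 0, "rz": 0, "grip": 255}
    - {"dx": 0, "dy": 0, "dz": 0, "rx": 0, "ry": 0, "rz": 0, "grip": 255}
    - {"dx": 0, "dy": 0, "dz": 0, "rx": 0, "ry": 0, "rz": 0, "grip": 255}

```text
clock: 15.9
ee_pos: [0.6096, -0.1418, 0.0333]
eef_rot: [[0.103, 0.995, -0.001], [0.995, -0.103, -0.002], [-0.002, -0.001, -1.0]]
contact_force: [-11.9, -7.8, 12.3]
finger_gap: 0.57
grasp_force: 65.8
```

Request:
carry_out:
  motion:
    - {"dx": 0.0003, "dy": 0.0007, "dz": 0, "rx": 0, "ry": 0, "rz": 0, "grip": 255}
    - {"dx": 0, "dy": 0, "dz": 0, "rx": 0, "ry": 0, "rz": 0, "grip": 255}
    - {"dx": 0, "dy": 0, "dz": 0, "rx": 0, "ry": 0, "rz": 0, "grip": 255}

```text
clock: 16.27
ee_pos: [0.6097, -0.1418, 0.0333]
eef_rot: [[0.103, 0.995, -0.003], [0.995, -0.103, -0.002], [-0.002, -0.002, -1.0]]
contact_force: [-19.3, -8.9, 16.3]
finger_gap: 0.571
grasp_force: 66.3
```

Request:
carry_out:
  motion:
    - {"dx": 0.0003, "dy": 0, "dz": 0, "rx": 0, "ry": 0, "rz": 0, "grip": 255}
    - {"dx": 0, "dy": 0, "dz": 0, "rx": 0, "ry": 0, "rz": 0, "grip": 255}
    - {"dx": 0, "dy": 0, "dz": 0, "rx": 0, "ry": 0, "rz": 0, "grip": 255}
    - {"dx": 0, "dy": 0, "dz": 0, "rx": 0, "ry": 0, "rz": 0, "grip": 255}
    - {"dx": 0, "dy": 0, "dz": 0, "rx": 0, "ry": 0, "rz": 0, "grip": 255}
    - {"dx": 0, "dy": 0, "dz": 0, "rx": 0, "ry": 0, "rz": 0, "grip": 255}

```text
clock: 17.02
ee_pos: [0.6097, -0.1418, 0.0333]
eef_rot: [[0.103, 0.995, -0.003], [0.995, -0.103, -0.002], [-0.003, -0.002, -1.0]]
contact_force: [-19.3, -12.8, 14.9]
finger_gap: 0.572
grasp_force: 66.2
```

```bash
python3 -c "
from h import *
cam('wrist','w4')"
```

```text
(no output)
```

View pics/w4.png

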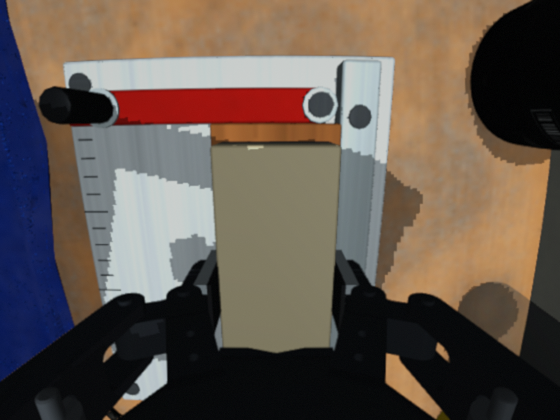

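The holder's end is flush with the arm (row 124) and its side is flush with the fence (column 341). The push is steady at about 18 N on the fence and 13 N on the arm, so I'm handing in.

```bash
python3 -c "
from h import *
print(ticket.close_job())"
```

```text
the job is handed in; nothing more can be done
None
```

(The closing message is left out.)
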